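Turn the salt pot mouth-up and hold it at the dispenser

ROBOT

A 7-joint arm with a two-finger parallel gripper is mounted at the origin on the work surface. World frame = base frame: x ahead of the robot, y to its left, z up, the work surface at z = 0. Lengths are in m, angles in rad, forces in N, time in s.
With the tool pointing down it reaches from about 0.4 to 0.875 m from the base axis. Payload 19.3 kg.
Tool frame: the origin (TCP) lies midway between the tips of the shut fingers; the grasp point (between the pads) lies 19 mm behind it; z points along the fingers, y is the direction in which the jaws open and shut (so a half turn about z gives the same grasp; the last joint's range is limited). The gripper opens to 85 mm and grips with 20 to 120 N. Pads are 22 mm wide; open, the fingers measure 114 mm over their backs; the gripper's body (76 mm by 85 mm) begins 54 mm behind the grasp point. The pads swing forward as they close: fully open they stand 13 mm farther back than shut.
Start: joints at [1.137, 0.521, -0.036, 1.599, 0.021, 1.021, -0.113], TCP at [0.222, -0.584, 0.231] pointing down, gripper open.
Joint ranges: [-2.91, 2.91], [-0.3, 2.13], [-1.5, 1.42], [0.17, 2.43], [-1.26, 4.41], [0.16, 1.93], [-2.52, 2.52]. Speed limits (rad/s): [1.89, 1.89, 2.39, 2.39, 3.01, 3.01, 3.01].

INTERFACE

Orientations are given as a unit quaternion [w, x, y, z].
In Python, from cell import robot, optics gives the robot as it stands.
- The arm moves only by the tool jog_arm, never from a script. Its argument "steps" is one flat list of numbers, 7 for each row, row after row: the closure, from 0 (fully open) to 1 (shut), then the shift along the tool's x, y, z in m, then the turn, a rotation vector about the tool's x, y, z in degrees. In form: [hand, tx, ty, tz, wx, wy, wz, hand, tx, ty, tz, wx, wy, wz, ...]. A call has 1 to 8 rows; each row is the pose to reach, as a shift and turn from the pose measured when the call began, along the tool's axes at that moment; what a row does not reach only later rows make up. A row lasts 1/10 s, in which the tool goes at most 50 mm and 8.59 degrees, less where a joint would pass 70% of its speed; a pose out of reach is approached as far as the arm can. A call with a gripper value outside its range is refused whole. The fingers move at their own pace and stop on an object; the grip force is fixed at half the most. Time passes only in rows, so rows that repeat a pose let the fingers close. It gives the time, the measured TCP pose, the force and the opening at its end, in the units of the state.
- robot.get_state(): the state, without advancing time (a new reading comes with each control period).
- optics.grab_frame(name): name is "scene" or "top" or "wrist"; returns the picture (480x640x3 uint8, red, green, blue); there is no depth.
- optics.get_calibration(name): a dict with "intrinsics" (3x3 intrinsics, pixels), "eye" and "orientation" of the camera in the world; the wrist camera has in their place "mount" (4x4, takes a point from camera to tool coordinates, whose origin is the TCP and whose axes are the flange's). Camera axes: x right, y up, looking along -z (the intrinsics and any distortion apply to the point x, -y, -z); pixel columns grow to the right and rows downward; lengths in m; the calibration is good to about 2 mm. A picture is of the moment at which its call begins: read the wrist's pose just before it. get_calibration takes no time and is no camera call.
- robot.job_done(): hands the job in, once; it reports no verdict.
The state is a dict: "clock": time; "joint_pos": joint angles; "qvel": joint speeds; "joint_torque": joint torques, N m; "position": TCP position; "orientation": TCP orientation; "ft_force": force on the tool from outside, world axes, zero at the start; "ft_torque": the same for the moment, N m; "grip_width": opening from 0.0 (shut) to 1.0 (fully open).
Only numpy, scipy, OpenCV 4.12 (cv2) and the standard library are available. Lean on these libraries where they do the work, as an engineer would, in place of code of your own. Each camera call takes 0.05 s, during which the arm holds its last target. There are 200 camera calls.

TASK

The small square ceramic salt pot lies on its side on the crate: find which end has the hole, pick it up and turn it so that the hole faces straight up. Then, holding it upright under the dispenser's spout and well clear of the crate, gently push the dispenser's hanging lever back by at least two thirds of its travel with the side of the pot, and finish while still holding it there. Keep the gripper off the dispenser, and leave the bowl, the jug and the pot lid where they are.

Things in the scene. Friction and masses are not known exactly. Their poses are not given: they have to be found in the camera images.
- pot: white ceramic salt pot, a square block 46 x 46 mm and 60 mm long, about 0.2 kg, starting on its side. Origin at its centre. Its own x axis runs along its length and points out of the open end: the mouth is a round blind hole 32 mm wide and 45 mm deep in the +x end; the -x end is plain. Lying, its centre is 23 mm above the crate's top; it can be gripped across either pair of flat sides (46 mm). The mouth may face any way at the start
- pot_mouth (a point): centre of the pot's mouth, 30 mm from the pot's centre along its x axis
- crate: narrow wooden crate on its side, fixed, 340 mm (x) by 860 mm (y); origin at the centre of its underside on the table; its flat top is 90 mm above that
- dispenser: white plastic dispenser fixed on the crate towards its right-hand end, its front turned to the left; origin at the centre of its foot on the crate's top, z up, its front faces its own -x. Foot 100 x 110 mm and column 80 x 85 mm, x from -40 or -30 to 60 or 50 mm, 250 mm tall; a head 60 mm wide juts out to x = -94 mm, at 180 to 220 mm height
- spout (a point): outlet, at the lower end of the 16 mm wide nozzle under the head, 84 mm in front of the dispenser's origin and 165 mm above its foot; axes as the dispenser's
- bumper (a point): foremost point of the rounded bumper (44 mm wide level bar of 9 mm radius) near the lower end of the hanging lever, at rest 85 mm above the crate's top and 83 mm in front of the dispenser's origin. It turns with the lever, and moves back (dispenser's +x) about 30 mm over the full stroke
- lever (a joint): angle of the lever, rad: 0 hanging free, 0.34 pushed back to its hard stop. Hinge 90 mm above the bumper; a spring returns it, about 4 N at the bumper when fully back. With the pot upright, its middle at the bumper's height and pushed in along the dispenser's +x, its mouth comes under the spout by itself (closest at about 0.26 rad) when it is centred sideways on the bumper
- bowl: stainless steel bowl, 140 mm wide, 55 mm tall, loose, to be left alone; origin at the centre of its underside
- jug: blue plastic jug, 94 mm wide, 150 mm tall, with a handle on its own +x side reaching 84 mm out, loose, to be left alone; origin at the centre of its underside
- lid: aluminium pot lid lying flat, 140 mm wide, 34 mm tall with its knob, loose, to be left alone; origin at the centre of its underside
There are look-alikes about, which are no part of the job. Of the things that look like the pot, the middle-sized one is meant.

How it is judged:
By the outcome, as a careful person would: the job done as asked, in the order asked, and still so for the second after the job is handed in, while the arm keeps its last pose, push and grip.
It also fails if it takes over 61 s, if anything falls off the work surface, if the arm or the gripper's body presses on something with over 40 N, if the wrist force passes 120 N, or if a joint passes its speed limit or range.

## Working session

There is one attempt and no reset: what is moved stays moved. The work goes in short steps, Python scripts to look and compute and a tool call to move; the robot and the scene stay as the last step left them, time stands still between calls to the robot, and variables do not carry over. Pictures are saved under pics/ and viewed, about 8 in all and at most 12, crops included, and the job is handed in when it is done.

Besides the shell and the picture viewer there is one more tool, called after "Emit:" as a command line: name --argument value ..., lists and objects as JSON in quotes. jog_arm: Moves the arm, as the interface text tells. Its arguments: {"type":"object","properties":{"steps":{"type":"array","items":{"type":"number"}}},"required":["steps"]}

```bash
mkdir -p pics; ls; python3 - <<'E'
from cell import robot, optics
import cv2, numpy as np
np.set_printoptions(precision=4,suppress=True)
s=robot.get_state(); print(s)
for n in ["scene","top","wrist"]:
    print(n,optics.get_calibration(n))
for n in ["scene","top"]:
    cv2.imwrite(f"pics/{n}0.png",optics.grab_frame(n)[:,:,::-1])
E
```

```text
pics
{'clock': 0.0, 'joint_pos': array([ 1.1368,  0.522 , -0.0363,  1.6   ,  0.0212,  1.0211, -0.1128]), 'qvel': array([ 0.001 , -0.0031,  0.0014,  0.0005, -0.0009,  0.0003, -0.0005]), 'joint_torque': array([ -0.0019, -92.7089,   1.9787, -36.9933,   0.0178,   0.0082,
         0.    ]), 'position': array([ 0.2222, -0.5838,  0.2307]), 'orientation': array([-0.0006,  0.9835,  0.1809, -0.0001]), 'ft_force': array([0.4845, 0.309 , 0.1502]), 'ft_torque': array([-0.0104, -0.0485,  0.0075]), 'grip_width': 0.999579633132033}
scene {'intrinsics': array([[470.4055,   0.    , 320.7592],
       [  0.    , 470.4055, 244.2691],
       [  0.    ,   0.    ,   1.    ]]), 'eye': array([ 1.1993, -0.0674,  0.7493]), 'orientation': array([0.6682, 0.3097, 0.2946, 0.6089])}
top {'intrinsics': array([[582.4085,   0.    , 309.1802],
       [  0.    , 582.4085, 233.6161],
       [  0.    ,   0.    ,   1.    ]]), 'eye': array([ 0.2817, -0.0097,  1.2994]), 'orientation': array([-0.6953, -0.0604,  0.0639,  0.7133])}
wrist {'intrinsics': array([[367.6301,   0.    , 321.3987],
       [  0.    , 367.6301, 244.6387],
       [  0.    ,   0.    ,   1.    ]]), 'mount': array([[-0.0013,  0.9531,  0.3028,  0.0792],
       [ 1.    ,  0.0012,  0.0007,  0.0004],
       [ 0.0003,  0.3028, -0.9531, -0.1426],
       [ 0.    ,  0.    ,  0.    ,  1.    ]])}
```

View pics/scene0.png

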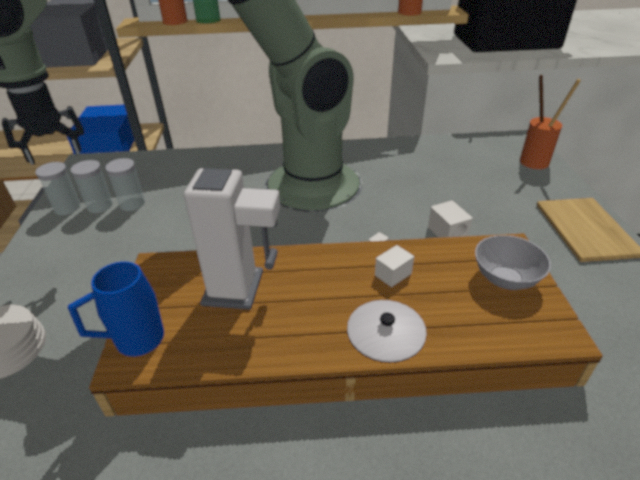

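View pics/top0.png

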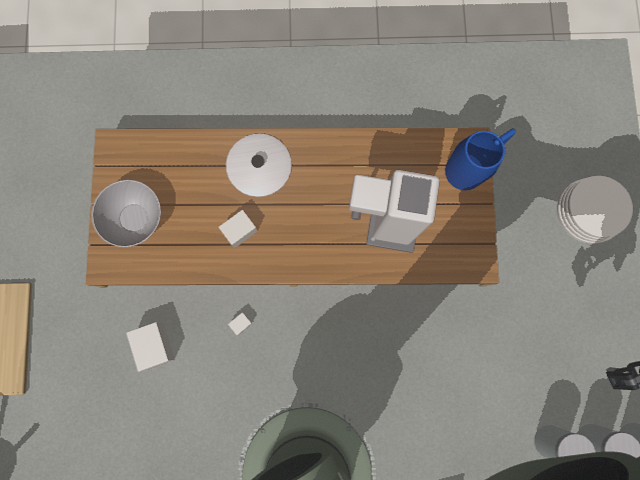

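Three white blocks look alike: the large one (top 147,346) and the small one (top 240,322) stand on the table. The middle-sized one (top 238,228; scene 394,266) lies on the crate, so it fits the description. I'll enlarge it and the dispenser to confirm.

```bash
cat > h.py <<'E'
from cell import robot, optics
import cv2, numpy as np
from scipy.spatial.transform import Rotation as R
np.set_printoptions(precision=4,suppress=True)
def rot(q): return R.from_quat(np.roll(q,-1)).as_matrix()
def cam(n,s=None):
    c=optics.get_calibration(n); K=np.array(c["intrinsics"])
    if n=="wrist":
        s=s or robot.get_state(); M=np.array(c["mount"]); Rt=rot(s["orientation"])
        return K,Rt@M[:3,:3],Rt@M[:3,3]+s["position"]
    return K,rot(c["orientation"]),np.array(c["eye"])
def ray(C,uv,z):
    K,Rm,e=C; d=np.linalg.inv(K)@[*uv,1]; d=Rm@[d[0],-d[1],-d[2]]
    return e+d*(z-e[2])/d[2]
def proj(C,p):
    K,Rm,e=C; q=Rm.T@(np.asarray(p)-e); q=K@[q[0],-q[1],-q[2]]; return q[:2]/q[2]
E
python3 - <<'E'
from h import *
a=cv2.imread("pics/scene0.png"); b=cv2.imread("pics/top0.png")
r=lambda i,x,y,w,h:cv2.resize(i[y:y+h,x:x+w],(400,300),interpolation=cv2.INTER_CUBIC)
cv2.imwrite("pics/crop.png",np.vstack([np.hstack([r(a,354,236,80,60),r(b,198,198,80,60)]),np.hstack([r(a,180,160,160,150*120//150),r(b,330,160,140,105)])]))
T=cam("top")
# top-face of pot via threshold
g=b[198:258,198:278]; 
hsv=cv2.cvtColor(g,cv2.COLOR_BGR2HSV); m=((hsv[...,1]<60)&(hsv[...,2]>120)).astype(np.uint8)
cs,_=cv2.findContours(m,0,1); c=max(cs,key=cv2.contourArea); rr=cv2.minAreaRect(c); bx=cv2.boxPoints(rr)+[198,198]
P=np.array([ray(T,p,.136) for p in bx]); print(bx,P,"centre",P.mean(0),"edges",np.linalg.norm(np.diff(P,axis=0),axis=1))
for p in [(95,128),(495,128),(498,284),(87,285)]: print("crate corner",ray(T,p,.09))
print("big",ray(T,(147,346),.1),"small",ray(T,(240,322),.03))
E
```

```text
[[217.789  226.6214]
 [242.2832 208.659 ]
 [258.0202 230.1185]
 [233.526  248.0809]] [[0.5076 0.1671 0.136 ]
 [0.5438 0.1172 0.136 ]
 [0.4983 0.0855 0.136 ]
 [0.4627 0.1353 0.136 ]] centre [0.5031 0.1263 0.136 ] edges [0.0617 0.0554 0.0613]
crate corner [0.742  0.4416 0.09  ]
crate corner [ 0.7203 -0.4298  0.09  ]
crate corner [ 0.3804 -0.4082  0.09  ]
crate corner [0.4001 0.445  0.09  ]
big [0.2726 0.3151 0.1   ] small [0.3177 0.1351 0.03  ]
```

View pics/crop.png

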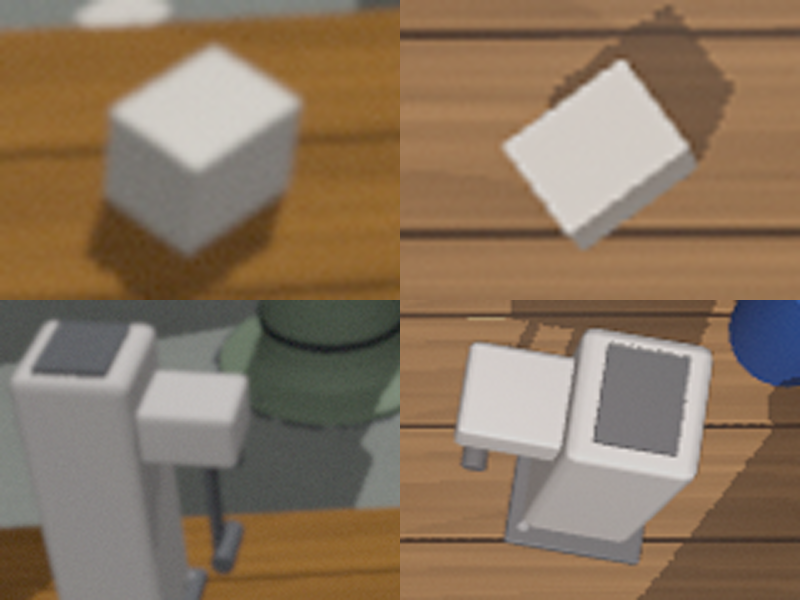

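The crop confirms it: the block is 61 x ~46 mm. Its +x/-y end, the left face in the scene crop, is plain, so the mouth should be at the -x/+y end. I'll raise the arm first, then fit the dispenser pose and an arm model from the joint readings.

Emit:
jog_arm --steps '[0, 0, 0, -0.1, 0, 0, 0, 0, 0, 0, -0.2, 0, 0, 0, 0, 0, 0, -0.25, 0, 0, 0, 0, 0.03, -0.04, -0.27, 0, 0, 0, 0, 0.06, -0.08, -0.27, 0, 0, 0, 0, 0.1, -0.12, -0.27, 0, 0, 0, 0, 0.14, -0.16, -0.27, 0, 0, 0, 0, 0.18, -0.2, -0.27, 0, 0, 0]'

```text
clock: 0.9
position: [0.2929, -0.3937, 0.4949]
orientation: [-0.0, 0.984, 0.181, 0.0]
ft_force: [0.2, -0.5, -0.3]
grip_width: 0.997
```

```bash
python3 - <<'E'
from h import *
from scipy.optimize import least_squares
T=cam("top");S=cam("scene")
t=lambda c,r:(330+.35*(c-400),160+.35*(r-300)); s=lambda c,r:(180+.4*c,160+.4*(r-300))
obs=[(T,t(583,330),(-30,42.5,250)),(T,t(712,347),(50,42.5,250)),(T,t(697,475),(50,-42.5,250)),(T,t(570,455),(-30,-42.5,250)),
(T,t(473,343),(-94,30,220)),(T,t(457,445),(-94,-30,220)),
(S,s(155,325),(-30,-42.5,250)),(S,s(130,388),(-30,42.5,250)),(S,s(12,378),(50,42.5,250)),(S,s(240,412),(-94,30,220)),(S,s(247,375),(-94,-30,220))]
def pt(p,l):
    c,q=np.cos(p[2]),np.sin(p[2]); l=np.array(l)/1000
    return np.array([p[0]+c*l[0]-q*l[1],p[1]+q*l[0]+c*l[1],.09+l[2]])
f=lambda p:np.concatenate([proj(C,pt(p,l))-uv for C,uv,l in obs])
r=least_squares(f,[.55,-.2,-1.6],loss='soft_l1'); print("disp",r.x,np.degrees(r.x[2]));print(f(r.x).reshape(-1,2))
print("foot corners pred",proj(T,pt(r.x,(-40,-55,5))),t(508,540),proj(T,pt(r.x,(60,-55,5))),t(637,563))
print("bumper",pt(r.x,(-83,0,85)),proj(S,pt(r.x,(-74,22,85))),s(227,545))
px=[(219,227),(243,210),(256,227.6),(232.4,245)]
P=np.array([ray(T,p,.136) for p in px]);print("pot",P.mean(0),np.linalg.norm(np.diff(P,axis=0),axis=1),np.degrees(np.arctan2(*( (P[1]+P[2]-P[0]-P[3])[[1,0]]))))
st=robot.get_state();print(st["clock"],st["joint_pos"],st["position"],st["orientation"])
E
```

```text
disp [ 0.5148 -0.1853 -1.7253] -98.84962611051502
[[-1.3607 -1.933 ]
 [ 0.1522 -2.04  ]
 [ 0.8802  1.6719]
 [-2.0298  2.6623]
 [-2.281   0.6561]
 [-0.6515 -1.9554]
 [-0.0337 -3.3473]
 [-0.6624 -1.386 ]
 [-2.8135  1.393 ]
 [-2.0196  1.1541]
 [ 0.2221 -3.7807]]
foot corners pred [366.2827 245.9107] (367.8, 244.0) [413.8312 251.9957] (412.95, 252.05)
bumper [ 0.5276 -0.1033  0.175 ] [269.6778 263.7866] (270.8, 258.0)
pot [0.5051 0.1269 0.136 ] [0.0597 0.0455 0.0592] -54.68574634534045
0.9 [ 0.9099  0.1305 -0.1159  1.494   0.015   1.518  -0.4132] [ 0.2929 -0.3937  0.4949] [-0.      0.9835  0.1807  0.    ]
```

```bash
cat > arm.py <<'E'
from h import *
from scipy.optimize import least_squares
Z=lambda a:R.from_euler('z',a).as_matrix(); Y=lambda a:R.from_euler('y',a).as_matrix()
ez=np.array([0,0,1.])
def fk(q,L,b=-2.344,c=0.):
    h,l1,l2,l3=L; A=Z(q[0]+b)@Y(q[1]); p=h*ez+l1*A@ez
    B=A@Z(q[2])@Y(q[3]); p=p+l2*B@ez
    C=B@Z(q[4])@Y(q[5])@Z(q[6]); return p+l3*C@ez, C@Z(c), 
D=[([1.1368,.522,-.0363,1.6,.0212,1.0211,-.1128],[.2222,-.5838,.2307],[-.0006,.9835,.1809,-.0001]),
([0.9099,0.1305,-0.1159,1.494,0.015,1.518,-0.4132],[.2929,-.3937,.4949],[0,.9835,.1807,0])]
def res(x):
    o=[]
    for q,p,w in D:
        a,M=fk(q,x[:4],x[4],x[5]); o+=[a-np.array(p), .2*R.from_matrix(M.T@rot(np.array(w))).as_rotvec()]
    return np.concatenate(o)
E
python3 - <<'E'
from arm import *
for c in (0,np.pi/2,np.pi,-np.pi/2):
    r=least_squares(res,[.35,.42,.42,.3,-2.344,c]); print(r.x,abs(r.fun).max())
E
```

```text
[-372.5312   -0.489     0.5201 -373.4983   -2.1044    1.8808] 0.1538447226848498
[-372.5317   -0.489     0.5201 -373.4987   -2.1044    1.8808] 0.15384448566855402
[-372.5333   -0.489     0.5201 -373.5004   -2.1044    1.8808] 0.1538449856229342
[-372.5527   -0.489     0.5202 -373.5198   -2.1044   -4.4024] 0.15384364893382088
```

```bash
python3 - <<'E'
from arm import *
import itertools, arm
D0=arm.D; out=[]
for s in itertools.product((1,-1),repeat=4):
    sg=np.array([s[0],1,s[1],1,s[2],1,s[3]])
    arm.D[:]=[(np.array(q)*sg,p,w) for q,p,w in [([1.1368,.522,-.0363,1.6,.0212,1.0211,-.1128],[.2222,-.5838,.2307],[-.0006,.9835,.1809,-.0001]),([0.9099,0.1305,-0.1159,1.494,0.015,1.518,-0.4132],[.2929,-.3937,.4949],[0,.9835,.1807,0])]]
    for b in (0,-2.34):
      for c in (0,1.57,3.14,-1.57):
        r=least_squares(lambda x:np.append(res(x),1e-3*(x[0]-.33)),[.33,.42,.42,.3,b,c]); out.append((abs(r.fun).max(),s,r.x))
out.sort(key=lambda t:t[0])
for o in out[:12]: print(*o)
E
```

```text
0.006084891209486021 (-1, -1, -1, -1) [-0.1259  0.5311  0.4223 -0.1169 -0.1047  1.4661]
0.006084892066012315 (-1, -1, -1, -1) [-0.1258  0.5311  0.4223 -0.1168 -0.1047  1.4661]
0.006084901098626638 (-1, -1, -1, -1) [-0.1258  0.5311  0.4223 -0.1168 -0.1047  1.4661]
0.00608490110978932 (-1, -1, -1, -1) [-0.1259  0.5311  0.4223 -0.1168 -0.1047  1.4661]
0.007084978229908608 (-1, -1, 1, -1) [-2.8806  0.5214  0.4144 -2.8799  0.0663  1.6252]
0.007084979226093456 (-1, -1, 1, -1) [-2.8806  0.5214  0.4144 -2.8799 -6.2169 -4.6579]
0.007084981268278209 (-1, -1, 1, -1) [-2.8806  0.5214  0.4144 -2.8799 -6.2169 -4.6579]
0.007084981722856658 (-1, -1, 1, -1) [-2.8806  0.5214  0.4144 -2.8799  0.0663  1.6252]
0.007084983165323811 (-1, -1, 1, -1) [-2.8806  0.5214  0.4144 -2.8799  0.0663  1.6252]
0.007084990832314742 (-1, -1, 1, -1) [-2.8805  0.5214  0.4144 -2.8798 -6.2169  1.6252]
0.007084991511690364 (-1, -1, 1, -1) [-2.8805  0.5214  0.4144 -2.8798  0.0663  1.6252]
0.007084993452445095 (-1, -1, 1, -1) [-2.8805  0.5214  0.4144 -2.8797  0.0663  1.6252]
```

```bash
cat >> arm.py <<'E'
SG=np.array([-1,1,-1,1,-1,1,-1])
LO=np.array([-2.91,-.3,-1.5,.17,-1.26,.16,-2.52]);HI=np.array([2.91,2.13,1.42,2.43,4.41,1.93,2.52])
def ik(p,M,X,q0,wreg=1e-3):
    f=lambda q:np.concatenate([fk(q*SG,X[:4],X[4],X[5])[0]-p,.3*R.from_matrix(fk(q*SG,X[:4],X[4],X[5])[1].T@M).as_rotvec(),wreg*(q-q0)])
    best=None
    for k in range(6):
        x0=np.clip(q0+(np.random.default_rng(k).normal(0,.5,7) if k else 0),LO+.02,HI-.02)
        r=least_squares(f,x0,bounds=(LO,HI))
        if best is None or r.cost<best.cost: best=r
    return best.x,np.abs(best.fun[:6]).max()
u=lambda d:np.array([np.cos(np.radians(d)),np.sin(np.radians(d)),0])
def frame(y,z): y=y/np.linalg.norm(y); z=z/np.linalg.norm(z); return np.stack([np.cross(y,z),y,z],1)
def Rgrasp(mouth,th,s):
    t=np.radians(th); return frame(s*np.cross(u(mouth),ez),-np.cos(t)*ez-np.sin(t)*u(mouth))
def Rfinal(dyaw,th,s):
    t=np.radians(th); d=u(dyaw); return frame(-s*np.cross(ez,d),np.cos(t)*d-np.sin(t)*ez)
def row(p,M,s=None):
    s=s or robot.get_state(); Rt=rot(s["orientation"])
    return np.append(Rt.T@(p-s["position"]),R.from_matrix(Rt.T@M).as_rotvec(degrees=True))
E
python3 - <<'E'
from arm import *
q0=np.array([0.9099,0.1305,-0.1159,1.494,0.015,1.518,-0.4132]); qm=np.array([0,.6,0,1.4,0,1,0.])
pot=np.array([.505,.127,.113]); dx=u(-98.85); fin=np.array([.515,-.185,.175])-.083*dx
for h in (.3,.36):
  X=[h,.526,.418,h+.01,-.05,1.55]
  for th in (20,35):
    for s in (1,-1):
      Mg=Rgrasp(125.3,th,s); Mf=Rfinal(-98.85,th,s)
      for up in (0,):
        a=ik(pot+.015*Mg[:,2],Mg,X,qm); b=ik(fin+.015*Mf[:,2],Mf,X,a[0]); print(h,th,s,a[0],round(a[1],4),"|",b[0],round(b[1],4))
E
```

```text
0.3 20 1 [-0.6061  0.5582  0.1564  2.0427  0.5238  0.5395 -0.2818] 0.0 | [-0.4078  0.8599  0.0975  1.7914  0.9796  1.4072  2.0284] 0.0
0.3 20 -1 [-1.2331  0.8737  1.1157  2.0427 -0.7733  0.6352 -2.2177] 0.0 | [-0.9217  1.107   0.9286  1.7914  0.4087  1.0005 -0.6045] 0.0
0.3 35 1 [-0.8816  0.6386  0.3408  2.0746  0.8185  0.5762 -0.6852] 0.0 | [-0.3045  0.7284  0.0267  1.828   0.9083  1.2476  2.1265] 0.0
0.3 35 -1 [-1.4393  1.1152  1.2999  2.0747 -0.8627  0.6003 -2.2661] 0.0 | [-0.8929  0.9744  0.9611  1.828   0.2364  0.8919 -0.4083] 0.0
0.36 20 1 [-0.6497  0.5615  0.1594  2.0524  0.5233  0.5412 -0.3237] 0.0 | [-0.4523  0.9493  0.0439  1.7092  0.9308  1.4637  1.9826] 0.0
0.36 20 -1 [-1.2785  0.8836  1.122   2.0524 -0.78    0.6412 -2.2491] 0.0 | [-0.9595  1.1737  0.8751  1.7092  0.3393  1.0836 -0.6351] 0.0
0.36 35 1 [-0.9531  0.6608  0.3422  2.0777  0.7865  0.5878 -0.7295] 0.0 | [-0.3513  0.7919 -0.0151  1.7753  0.8747  1.2924  2.0742] 0.0
0.36 35 -1 [-1.5077  1.1438  1.2969  2.0778 -0.8581  0.627  -2.3381] 0.0 | [-0.9332  1.0214  0.9191  1.7753  0.1931  0.9534 -0.4543] 0.0
```

```bash
python3 - <<'E'
from arm import *
pot=np.array([.505,.127,.113]); M=Rgrasp(125.3,25,1)
p=pot+(.015-.13)*M[:,2]; print(p,row(p,M))
E
```

```text
[0.4769 0.1667 0.2172] [   0.3711   -0.4583    0.2777  -22.7473  -17.6273 -102.6138]
```

Emit:
jog_arm --steps '[0, 0.04, -0.05, 0, -2, -1, -8, 0, 0.08, -0.09, 0, -3, -3, -16, 0, 0.11, -0.13, 0, -5, -4, -24, 0, 0.14, -0.17, 0, -7, -5, -32, 0, 0.17, -0.21, 0.01, -9, -7, -40, 0, 0.2, -0.25, 0.02, -11, -8, -48, 0, 0.23, -0.29, 0.04, -12, -10, -56, 0, 0.27, -0.33, 0.06, -14, -11, -64]'

```text
clock: 1.7
position: [0.4151, -0.0198, 0.447]
orientation: [0.131, 0.725, 0.672, -0.068]
ft_force: [2.2, -1.2, -0.6]
grip_width: 0.997
```

```bash
python3 - <<'E'
from arm import *
pot=np.array([.505,.127,.113]); M=Rgrasp(125.3,25,1)
p=pot+(.015-.13)*M[:,2]; s=robot.get_state(); print(s["joint_pos"],s["position"],row(p,M,s))
E
```

```text
[ 0.3767 -0.0104 -0.691   1.794   0.2953  1.3785 -0.4504] [ 0.4151 -0.0198  0.447 ] [  0.2471   0.0273   0.1719  -8.5454  -6.6727 -38.2856]
```

Emit:
jog_arm --steps '[0, 0.05, 0.01, 0.03, -2, -1, -8, 0, 0.1, 0.01, 0.06, -4, -3, -16, 0, 0.14, 0.02, 0.09, -5, -4, -24, 0, 0.18, 0.02, 0.12, -7, -5, -31, 0, 0.247, 0.027, 0.172, -8.5, -6.7, -38.3, 0, 0.247, 0.027, 0.172, -8.5, -6.7, -38.3, 0, 0.247, 0.027, 0.172, -8.5, -6.7, -38.3, 0, 0.247, 0.027, 0.172, -8.5, -6.7, -38.3]'

```text
clock: 2.5
position: [0.476, 0.167, 0.2158]
orientation: [0.191, 0.448, 0.868, -0.101]
ft_force: [0.3, -0.6, 1.0]
grip_width: 0.999
```

```bash
python3 - <<'E'
from arm import *
s=robot.get_state(); im=optics.grab_frame("wrist")[:,:,::-1].copy(); C=cam("wrist",s)
pot=np.array([.505,.127,.113]); M=Rgrasp(125.3,25,1); print(s["clock"],s["joint_pos"],s["position"],row(pot-.115*M[:,2],M,s))
a=u(125.3);n=np.cross(a,ez)
for i in (-1,1):
  for j in (-1,1): cv2.circle(im,tuple(proj(C,pot+.03*i*a+.023*j*n+.023*ez).astype(int)),2,(0,0,255),-1)
cv2.imwrite("pics/w1.png",im)
E
```

```text
2.5 [-0.0904  0.4778 -0.846   1.9747  0.8555  1.1657 -0.7692] [0.476  0.167  0.2158] [-0.0013  0.0006 -0.0009 -0.1635 -0.0694  0.1597]
```

View pics/w1.png

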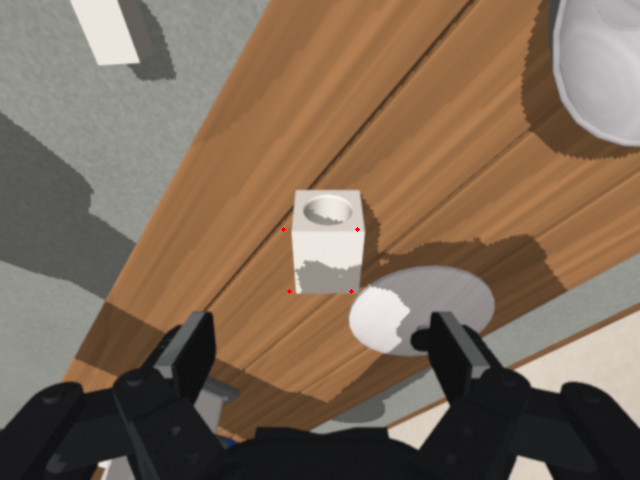

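The wrist view shows the mouth (328,210) at the predicted end. The top-face corners are at (292,230), (364,230), (362,293) and (297,293), about 7 px right of my prediction, so I'll correct for that and go in.

```bash
python3 - <<'E'
from arm import *
s=robot.get_state(); C=cam("wrist",s)
P=np.array([ray(C,p,.136) for p in [(292,230),(364,230),(362.5,293),(296,293)]])
print(P, np.linalg.norm(P-np.roll(P,-1,0),axis=1)); c=P.mean(0); d=P[0]+P[1]-P[2]-P[3]; yaw=np.degrees(np.arctan2(d[1],d[0])); print(c,yaw)
pot=np.array([c[0],c[1],.113]); M=Rgrasp(yaw,25,1)
for k in (-.115,.015): print(row(pot+k*M[:,2],M,s), pot+k*M[:,2])
E
```

```text
[[0.4745 0.1391 0.136 ]
 [0.5117 0.1655 0.136 ]
 [0.5503 0.1172 0.136 ]
 [0.5098 0.0885 0.136 ]] [0.0456 0.0618 0.0497 0.0617]
[0.5115 0.1276 0.136 ] 126.79081779646583
[-0.0031  0.005   0.0015 -0.7137 -0.0056 -1.3063] [0.4824 0.1665 0.2172]
[-0.003   0.0066  0.1314 -0.7137 -0.0056 -1.3063] [0.5153 0.1225 0.0994]
```

Emit:
jog_arm --steps '[0, -0.003, 0.006, 0.04, -0.7, 0, -0.8, 0, -0.003, 0.006, 0.08, -0.7, 0, -0.8, 0, -0.003, 0.006, 0.11, -0.7, 0, -0.8, 0, -0.003, 0.006, 0.13, -0.7, 0, -0.8, 0, -0.003, 0.006, 0.13, -0.7, 0, -0.8, 1, -0.003, 0.006, 0.13, -0.7, 0, -0.8, 1, -0.003, 0.006, 0.13, -0.7, 0, -0.8, 1, -0.003, 0.006, 0.13, -0.7, 0, -0.8]'

```text
clock: 3.35
position: [0.515, 0.1231, 0.1023]
orientation: [0.195, 0.441, 0.871, -0.095]
ft_force: [-12.3, 0.0, 31.7]
grip_width: 0.529
```

Emit:
jog_arm --steps '[1, 0, 0, 0, 0, 0, 0, 1, 0, 0, 0, 0, 0, 0, 1, 0, 0, 0, 0, 0, 0, 1, 0, 0, 0, 0, 0, 0]'

```text
clock: 3.75
position: [0.5149, 0.1232, 0.1024]
orientation: [0.195, 0.441, 0.871, -0.095]
ft_force: [-1.2, 0.6, 1.1]
grip_width: 0.532
```

Emit:
jog_arm --steps '[1, 0.02, 0, -0.045, 0, 0, 0, 1, 0.03, 0, -0.08, 0, 0, 0, 1, 0.04, 0, -0.11, 0, 0, 0, 1, 0.05, 0, -0.14, 0, 0, 0, 1, 0.07, 0, -0.17, 0, 0, 0, 1, 0.08, 0, -0.2, 0, 0, 0, 1, 0.09, 0, -0.22, 0, 0, 0, 1, 0.09, 0, -0.22, 0, 0, 0]'

```text
clock: 4.55
position: [0.4097, 0.2659, 0.2652]
orientation: [0.195, 0.44, 0.871, -0.094]
ft_force: [0.5, -0.2, -2.6]
grip_width: 0.531
```

```bash
python3 - <<'E'
from arm import *
import arm
s=robot.get_state(); print(s["clock"],s["joint_pos"],s["position"],s["ft_force"],s["grip_width"])
sg=rot(np.array([.195,.441,.871,-.095])); print("pot in tool",sg.T@(np.array([.5115,.1276,.113])-[.5149,.1232,.1024]))
Q=[([1.1368,.522,-.0363,1.6,.0212,1.0211,-.1128],[.2222,-.5838,.2307],[-.0006,.9835,.1809,-.0001]),([0.9099,0.1305,-0.1159,1.494,0.015,1.518,-0.4132],[.2929,-.3937,.4949],[0,.9835,.1807,0]),
([ 0.3767,-0.0104,-0.691,1.794,0.2953,1.3785,-0.4504],[ 0.4151,-0.0198,0.447 ],[.131,.725,.672,-.068]),
([-0.0904,0.4778,-0.846,1.9747,0.8555,1.1657,-0.7692],[.476,.167,.2158],[.191,.448,.868,-.101]),(s["joint_pos"],s["position"],s["orientation"])]
arm.D[:]=[(np.array(q)*SG,p,w/np.linalg.norm(w)) for q,p,w in Q]
r=least_squares(res,[.34,.52,.42,.35,-.05,1.55]); print(r.x,abs(r.fun).max()); print(r.fun.reshape(-1,6))
np.save("X.npy",r.x)
M0=rot(s["orientation"]); Mf=Rfinal(-98.85,25,1); rv=R.from_matrix(M0.T@Mf).as_rotvec(); print("rotvec",np.degrees(rv),np.degrees(np.linalg.norm(rv)))
dx=u(-98.85); pre=np.array([.515,-.185,.32])-.23*dx+.012*Mf[:,2]; q=s["joint_pos"]; print("pre",pre)
for t in np.linspace(0,1,6):
    M=M0@R.from_rotvec(t*rv).as_matrix(); p=s["position"]*(1-t)+pre*t
    q,e=ik(p,M,r.x,q,.01); print(round(t,1),p,"zaxis",M[:,2],"q",q,round(e,4))
E
```

```text
4.55 [-0.2773  0.4407 -0.9167  1.8942  0.7462  1.3198 -0.8734] [0.4097 0.2659 0.2652] [ 0.4847 -0.1913 -2.5714] 0.5306033747577857
pot in tool [ 0.0005 -0.0001 -0.012 ]
[ 0.3158  0.5386  0.4247  0.3358 -0.1047  1.4709] 0.01124868113103911
[[-0.004  -0.0071 -0.006   0.     -0.     -0.001 ]
 [ 0.0081  0.0023 -0.0032 -0.     -0.     -0.001 ]
 [ 0.0017  0.0112 -0.0043 -0.0059  0.0018 -0.0001]
 [-0.0026 -0.0043  0.0066 -0.0087 -0.0006  0.001 ]
 [-0.0024 -0.0044  0.0069 -0.0088 -0.0003  0.001 ]]
rotvec [  48.9767   42.5172 -133.7796] 148.67218319818588
pre [0.5487 0.0315 0.3149]
0.0 [0.4097 0.2659 0.2652] zaxis [ 0.2574 -0.335  -0.9064] q [-0.2808  0.4326 -0.9156  1.9244  0.7772  1.2702 -0.9061] 0.0
0.2 [0.4375 0.219  0.2751] zaxis [ 0.0372 -0.3688 -0.9287] q [-0.072   0.5486 -1.0361  1.7891  0.7014  1.4513 -0.2736] 0.0002
0.4 [0.4653 0.1721 0.2851] zaxis [-0.1504 -0.4744 -0.8674] q [-0.0202  0.7069 -1.0792  1.6301  0.7218  1.7288  0.2467] 0.0002
0.6 [0.4931 0.1253 0.295 ] zaxis [-0.2562 -0.6237 -0.7385] q [-0.0859  0.7821 -0.9522  1.51    0.7642  1.93    0.8006] 0.0003
0.8 [0.5209 0.0784 0.305 ] zaxis [-0.2521 -0.7776 -0.576 ] q [-0.2911  0.7431 -0.5506  1.4754  0.7904  1.93    1.471 ] 0.0006
1.0 [0.5487 0.0315 0.3149] zaxis [-0.1394 -0.8955 -0.4226] q [-0.3325  0.7556 -0.4618  1.54    0.9705  1.93    1.9814] 0.0002
```

Emit:
jog_arm --steps '[1, -0.013, -0.002, 0.003, 2.4, 2.1, -6.7, 1, -0.026, -0.003, 0.007, 4.9, 4.2, -13.4, 1, -0.04, -0.004, 0.01, 7.3, 6.4, -20, 1, -0.053, -0.006, 0.014, 9.8, 8.5, -26.7, 1, -0.066, -0.007, 0.017, 12.2, 10.6, -33.4, 1, -0.08, -0.009, 0.02, 14.7, 12.8, -40, 1, -0.093, -0.01, 0.024, 17.1, 14.9, -46.8, 1, -0.107, -0.012, 0.028, 19.6, 17, -53.5]'

```text
clock: 5.35
position: [0.4652, 0.1698, 0.2844]
orientation: [-0.07, 0.037, 0.965, -0.249]
ft_force: [-0.3, -0.5, -2.2]
grip_width: 0.526
```

```bash
cat > st.py <<'E'
from arm import *
s=robot.get_state(); print(s["clock"],s["joint_pos"],s["position"],s["ft_force"],s["grip_width"])
Mf=Rfinal(-98.85,25,1); dx=u(-98.85); M0=rot(s["orientation"]); print("z",M0[:,2])
if __name__=="__main__":
    pre=np.array([.515,-.185,.32])-.23*dx+.012*Mf[:,2]; print(row(pre,Mf,s))
    print("up in tool",M0.T@ez)
E
python3 st.py
```

```text
5.35 [-0.0159  0.6741 -1.0212  1.5975  0.6556  1.7376  0.3331] [0.4652 0.1698 0.2844] [-0.2741 -0.4839 -2.2076] 0.5263051483323592
z [-0.1532 -0.4758 -0.8661]
[ -0.0935  -0.1326   0.0265  29.3372  25.3447 -80.0292]
up in tool [ 0.1165 -0.4861 -0.8661]
```

Emit:
jog_arm --steps '[1, -0.008, -0.011, 0.002, 2.5, 2.2, -6.8, 1, -0.016, -0.022, 0.004, 5, 4.3, -13.6, 1, -0.024, -0.034, 0.007, 7.5, 6.5, -20.4, 1, -0.032, -0.045, 0.009, 10, 8.6, -27.2, 1, -0.04, -0.056, 0.011, 12.5, 10.8, -34, 1, -0.048, -0.068, 0.013, 15, 12.9, -40.8, 1, -0.056, -0.079, 0.016, 17.5, 15.1, -47.6, 1, -0.064, -0.09, 0.018, 20, 17.2, -54.4]'

```text
clock: 6.15
position: [0.5229, 0.0748, 0.3047]
orientation: [-0.319, -0.383, 0.798, -0.339]
ft_force: [-0.1, 0.3, -2.6]
grip_width: 0.534
```

```bash
python3 st.py
```

```text
6.15 [-0.3482  0.7212 -0.399   1.4569  0.6938  1.9196  1.6063] [0.5229 0.0748 0.3047] [-0.056   0.27   -2.6124] 0.5335083621526088
z [-0.2492 -0.786  -0.5658]
[  0.0119  -0.045    0.0218   9.2712   7.9513 -25.3729]
up in tool [ 0.7692 -0.297  -0.5658]
```

Emit:
jog_arm --steps '[1, 0.003, -0.01, 0.005, 2, 1.8, -5.5, 1, 0.006, -0.02, 0.01, 4, 3.6, -11, 1, 0.009, -0.03, 0.015, 6, 5.3, -16.5, 1, 0.011, -0.04, 0.019, 8, 7, -22, 1, 0.012, -0.045, 0.022, 9.3, 8, -25.4, 1, 0.012, -0.045, 0.022, 9.3, 8, -25.4, 1, 0.012, -0.045, 0.022, 9.3, 8, -25.4]'

```text
clock: 6.85
position: [0.5485, 0.0311, 0.3145]
orientation: [-0.408, -0.548, 0.641, -0.35]
ft_force: [-0.4, -0.8, -2.0]
grip_width: 0.533
```

```bash
python3 st.py; python3 - <<'E'
from h import *
s=robot.get_state(); w=optics.grab_frame("wrist")[:,:,::-1]; a=optics.grab_frame("scene")[:,:,::-1]
cv2.imwrite("pics/c2.png",np.hstack([cv2.resize(w,(400,300)),cv2.resize(a[120:300,160:400],(400,300),interpolation=cv2.INTER_CUBIC)])); cv2.imwrite("pics/s2.png",a); cv2.imwrite("pics/w2.png",w)
E
```

```text
6.85 [-0.3882  0.7348 -0.3213  1.5241  0.863   1.9131  2.087 ] [0.5485 0.0311 0.3145] [-0.4468 -0.8205 -1.9528] 0.5326471610250962
z [-0.1403 -0.8957 -0.422 ]
[ 0.0002 -0.0002 -0.0006  0.0478 -0.0398 -0.0586]
up in tool [ 0.9066 -0.0006 -0.422 ]
```

View pics/c2.png

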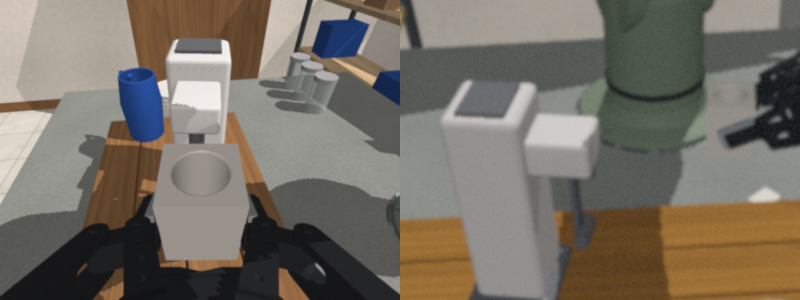

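The pot is upright with its mouth up (mouth at 402,350 in full-res wrist pixels), facing the dispenser. I'll enlarge the wrist view to refine the dispenser's pose and the pot's tilt.

```bash
python3 - <<'E'
import cv2,numpy as np
w=cv2.imread("pics/w2.png"); c=cv2.resize(w[50:240,230:400],None,fx=3,fy=3,interpolation=cv2.INTER_CUBIC)
d=cv2.resize(w[215:430,240:400],None,fx=1.75,fy=2.65,interpolation=cv2.INTER_CUBIC)[:570]
print(c.shape,d.shape); cv2.imwrite("pics/c3.png",np.hstack([c,np.vstack([d,np.zeros((570-d.shape[0],d.shape[1],3),np.uint8)])]))
E
```

```text
(570, 510, 3) (570, 280, 3)
```

View pics/c3.png

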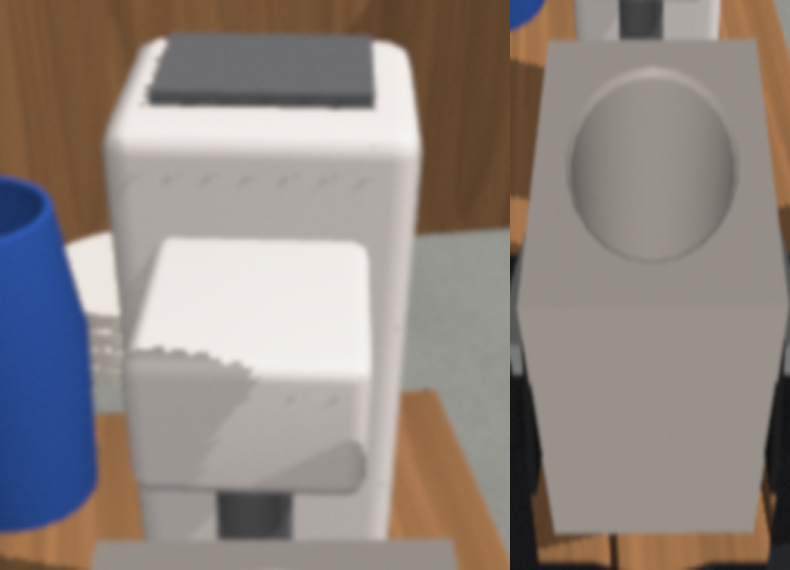

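```bash
python3 - <<'E'
from arm import *
s=robot.get_state(); W=cam("wrist",s); T=cam("top");S=cam("scene")
w=lambda c,r:(230+c/3,50+r/3); t=lambda c,r:(330+.35*(c-400),160+.35*(r-300)); q=lambda c,r:(180+.4*c,160+.4*(r-300))
ow=[(W,w(132,357),(-94,30,220)),(W,w(370,377),(-94,-30,220)),(W,w(133,487),(-94,30,180)),(W,w(364,493),(-94,-30,180)),(W,w(160,238),(-30,30,220)),(W,w(366,242),(-30,-30,220)),(W,w(107,148),(-30,42.5,248)),(W,w(420,155),(-30,-42.5,248))]
os_=[(T,t(583,330),(-30,42.5,250)),(T,t(712,347),(50,42.5,250)),(T,t(697,475),(50,-42.5,250)),(T,t(570,455),(-30,-42.5,250)),
(T,t(473,343),(-94,30,220)),(T,t(457,445),(-94,-30,220)),(T,t(508,540),(-40,-55,5)),(T,t(637,563),(60,-55,5)),
(S,q(155,325),(-30,-42.5,250)),(S,q(130,388),(-30,42.5,250)),(S,q(12,378),(50,42.5,250)),(S,q(240,412),(-94,30,220)),(S,q(247,375),(-94,-30,220))]
def pt(p,l):
    c,k=np.cos(p[2]),np.sin(p[2]); l=np.array(l)/1000
    return np.array([p[0]+c*l[0]-k*l[1],p[1]+k*l[0]+c*l[1],.09+l[2]])
for o in (ow,os_[:8],os_,ow+os_):
    f=lambda p:np.concatenate([proj(C,pt(p,l))-uv for C,uv,l in o])
    r=least_squares(f,[.55,-.2,-1.6],loss='soft_l1'); print(r.x[:2],np.degrees(r.x[2]),np.sqrt(np.mean(r.fun**2)))
    if o is ow: print(r.fun.reshape(-1,2))
d=lambda c,r:np.array((240+(c-510)/1.75,215+r/2.65))
# pot local: x up(mouth), grip frame; columns: forward f (disp x), left l
Rt=rot(s["orientation"]); dxy=u(-98.85); base=np.stack([dxy,np.cross(ez,dxy),ez],1)
ob=[(d(547,40),(23,23,30)),(d(757,40),(23,-23,30)),(d(518,304),(-23,23,30)),(d(788,304),(-23,-23,30)),(d(555,532),(-23,23,-30)),(d(755,532),(-23,-23,-30))]
g=lambda p:np.concatenate([proj(W,p[:3]+base@R.from_rotvec(p[3:]).as_matrix()@(np.array(l)/1000))-uv for uv,l in ob])
r=least_squares(g,[*s["position"],0,0,0]); print("pot",r.x[:3],"tilt deg",np.degrees(r.x[3:]),"in tool",Rt.T@(r.x[:3]-s["position"]),"res",abs(r.fun).max())
g2=lambda p:g(np.append(p,[0,0,0])); r=least_squares(g2,s["position"]); print("pot upright-fit",r.x,Rt.T@(r.x-s["position"]),abs(r.fun).max())
E
```

```text
[ 0.516 -0.186] -103.06229007571974 2.9801589188259805
[[-5.1869 -0.1186]
 [ 1.4017 -3.5746]
 [-0.4846  1.8223]
 [ 0.2204  3.2346]
 [-0.8846 -0.9679]
 [ 3.1073 -0.0184]
 [-1.7568 -5.6672]
 [ 3.7196 -5.0952]]
[ 0.515  -0.1868] -99.40624658386542 1.5043314308244358
[ 0.5153 -0.1854] -98.99060857352953 1.7884253383673816
[ 0.5173 -0.1862] -101.57905807984315 2.614217538832091
pot [0.5516 0.0421 0.3227] tilt deg [-0.3945  0.2553 -0.1199] in tool [ 0.0025 -0.0013 -0.0134] res 1.2422180040547346
pot upright-fit [0.5517 0.0421 0.3228] [ 0.0026 -0.0014 -0.0135] 1.5035982953749567
```

```bash
cat > tgt.py <<'E'
from arm import *
PT=np.array([.002,-.001,-.013])
def go(x,z,yaw=-101,lat=0,org=(.5165,-.186),s=None):
    s=s or robot.get_state(); M=Rfinal(yaw,25,1); d=u(yaw); p=np.array([*org,0])+x*d+lat*np.cross(ez,d); p[2]=z
    return row(p-M@PT,M,s)
E
python3 - <<'E'
from tgt import *
s=robot.get_state(); W=cam("wrist",s)
K,Rm,e=W; d=Rm@(lambda v:np.array([v[0],-v[1],-v[2]]))(np.linalg.inv(K)@[314.8,50+515/3,1])
print("nozzle at y=-.103:",e+d*(-.103-e[1])/d[1])
for x,z in ((-.2,.25),(-.145,.177)): print(go(x,z,s=s))
E
```

```text
nozzle at y=-.103: [ 0.5344 -0.103   0.257 ]
[-0.0524 -0.0078  0.0583 -1.9279 -0.022   0.8474]
[-0.0953 -0.0057  0.1389 -1.9279 -0.022   0.8474]
```

Emit:
jog_arm --steps '[1, -0.025, -0.004, 0.03, -1, 0, 0.5, 1, -0.052, -0.008, 0.058, -2, 0, 0.9, 1, -0.065, -0.008, 0.08, -2.85, 0, 1.3, 1, -0.08, -0.008, 0.11, -2.85, 0, 1.3, 1, -0.095, -0.008, 0.139, -2.85, 0, 1.3, 1, -0.095, -0.008, 0.139, -2.85, 0, 1.3, 1, -0.095, -0.008, 0.139, -2.85, 0, 1.3]'

```text
clock: 7.65
position: [0.5433, -0.0548, 0.1698]
orientation: [-0.418, -0.53, 0.656, -0.338]
ft_force: [-0.0, 0.2, -1.9]
grip_width: 0.535
```

```bash
python3 - <<'E'
from tgt import *
s=robot.get_state(); print(s["clock"],s["joint_pos"],s["position"],s["ft_force"],s["ft_torque"],s["grip_width"])
M=rot(s["orientation"]); pc=s["position"]+M@PT; print("pot",pc,"mouth up dev deg",np.degrees(np.arccos(min(1,ez@(M@R.from_euler('y',0).as_matrix()@np.array([np.cos(np.radians(25)),0,-np.sin(np.radians(25))]))))))
print(go(-.145,.177,-102,0,(.516,-.186),s))
W=cam("wrist",s); w=optics.grab_frame("wrist")[:,:,::-1].copy(); a=optics.grab_frame("scene")[:,:,::-1]
cv2.imwrite("pics/w4.png",w)
c=cv2.resize(w[100:400,220:420],(400,600),interpolation=cv2.INTER_CUBIC); b=cv2.resize(a[150:300,200:300],(400,600),interpolation=cv2.INTER_CUBIC)
cv2.imwrite("pics/c4.png",np.hstack([c,b]))
E
```

```text
7.65 [-0.2824  0.896  -0.2785  1.6473  0.9105  1.6851  1.925 ] [ 0.5433 -0.0548  0.1698] [-0.0499  0.1614 -1.9087] [ 1.3686 -0.2535 -0.0083] 0.5352117622441255
pot [ 0.5465 -0.0443  0.1771] mouth up dev deg 0.0379271685258741
[-0.0002  0.0004 -0.      0.0704 -0.0223 -0.0667]
```

View pics/c4.png

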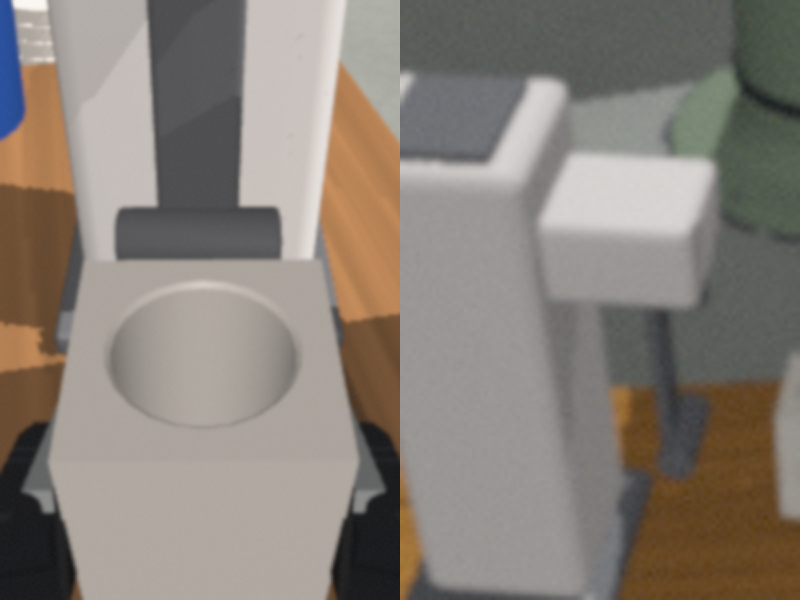

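The wrist view shows the bumper bar level, with its ends at about (278,217) and (360,217), square to the pot's far edge. Next I'll compute its lateral offset and distance.

```bash
python3 - <<'E'
from tgt import *
s=robot.get_state(); W=cam("wrist",s); d=u(-102); l=np.cross(ez,d); M=rot(s["orientation"]); pc=s["position"]+M@PT
A=[ray(W,(220+c/2,100+r/2),z) for c,r,z in ((117,208,.184),(281,208,.184),(117,235,.178),(281,235,.178))]
for p in A: print(p,"rel pot fwd/left mm",1e3*d@(p-pc),1e3*l@(p-pc))
B=[ray(W,(220+c/2,100+r/2),.207) for c,r in ((83,262),(322,262),(50,461),(358,461))]
for p in B: print("pot corner",1e3*d@(p-pc),1e3*l@(p-pc))
E
```

```text
[ 0.5546 -0.1195  0.184 ] rel pot fwd/left mm 72.80807054317634 23.261593890735565
[ 0.5119 -0.1102  0.184 ] rel pot fwd/left mm 72.65444044722301 -20.47023904815859
[ 0.5556 -0.1156  0.178 ] rel pot fwd/left mm 68.81525738426457 23.40844891884528
[ 0.5126 -0.1063  0.178 ] rel pot fwd/left mm 68.66680992516991 -20.57615876008751
pot corner 23.78839406870855 23.96497549815198
pot corner 23.635886888369306 -22.983064476113867
pot corner -22.242708575246287 23.490934746734606
pot corner -22.36148849263629 -22.83953449862528
```

Emit:
jog_arm --steps '[1, 0.0063, -0.001, 0.0136, 0, 0, 0, 1, 0.0118, -0.001, 0.0254, 0, 0, 0, 1, 0.0152, -0.001, 0.0326, 0, 0, 0, 1, 0.0165, -0.001, 0.0353, 0, 0, 0, 1, 0.0182, -0.001, 0.039, 0, 0, 0, 1, 0.0194, -0.001, 0.0417, 0, 0, 0, 1, 0.0207, -0.001, 0.0444, 0, 0, 0, 1, 0.022, -0.001, 0.0471, 0, 0, 0]'

```text
clock: 8.55
position: [0.534, -0.1049, 0.1703]
orientation: [-0.417, -0.531, 0.656, -0.338]
ft_force: [1.3, 1.9, -3.0]
grip_width: 0.528
```

```bash
cat > f.py <<'E'
from tgt import *
s=robot.get_state(); d=u(-102); M=rot(s["orientation"]); pc=s["position"]+M@PT
print(s["clock"],"F",s["ft_force"],"along d",d@s["ft_force"],"grip",s["grip_width"],"pot",pc,"fwd mm",1e3*d@(pc-[.5465,-.0443,.1771]),s["joint_pos"])
print("row to fwd64,z.177:",row(np.array([.5465,-.0443,.177])+.064*d+.001*np.cross(ez,d)-M@PT,Rfinal(-102,25,1),s))
E
python3 f.py
```

```text
8.55 F [ 1.3461  1.9267 -2.9709] along d -2.164433626966383 grip 0.5283154509644596 pot [ 0.5372 -0.0944  0.1777] fwd mm 50.93693253063201 [-0.222   0.8655 -0.2621  1.723   0.9548  1.6223  1.9277]
row to fwd64,z.177: [ 0.0049  0.0003  0.0121 -0.0459  0.0661 -0.0803]
```

Contact force is about 2 N, as expected from the spring. I'll push the rest slowly.

Emit:
jog_arm --steps '[1, 0.001, 0, 0.003, 0, 0, 0, 1, 0.002, 0, 0.006, 0, 0, 0, 1, 0.0035, 0, 0.009, 0, 0, 0, 1, 0.005, 0, 0.012, 0, 0, 0, 1, 0.005, 0, 0.012, 0, 0, 0, 1, 0.005, 0, 0.012, 0, 0, 0, 1, 0.005, 0, 0.012, 0, 0, 0]'

```text
clock: 9.25
position: [0.5313, -0.1174, 0.1698]
orientation: [-0.417, -0.531, 0.656, -0.338]
ft_force: [-0.1, 3.2, -0.7]
grip_width: 0.531
```

```bash
python3 f.py; python3 - <<'E'
from h import *
w=optics.grab_frame("wrist")[:,:,::-1]; a=optics.grab_frame("scene")[:,:,::-1]; cv2.imwrite("pics/w5.png",w);cv2.imwrite("pics/s5.png",a)
c=cv2.resize(w[100:400,220:420],(400,600),interpolation=cv2.INTER_CUBIC); b=cv2.resize(a[150:300,200:300],(400,600),interpolation=cv2.INTER_CUBIC)
cv2.imwrite("pics/c5.png",np.hstack([c,b]))
E
```

```text
9.25 F [-0.0715  3.159  -0.7014] along d -3.07506724204462 grip 0.531096141021904 pot [ 0.5346 -0.1069  0.1771] fwd mm 63.74253589229912 [-0.2066  0.8596 -0.2575  1.7407  0.9669  1.6064  1.9277]
row to fwd64,z.177: [ 0.      0.0004  0.0003 -0.0573  0.0772 -0.0806]
```

View pics/c5.png

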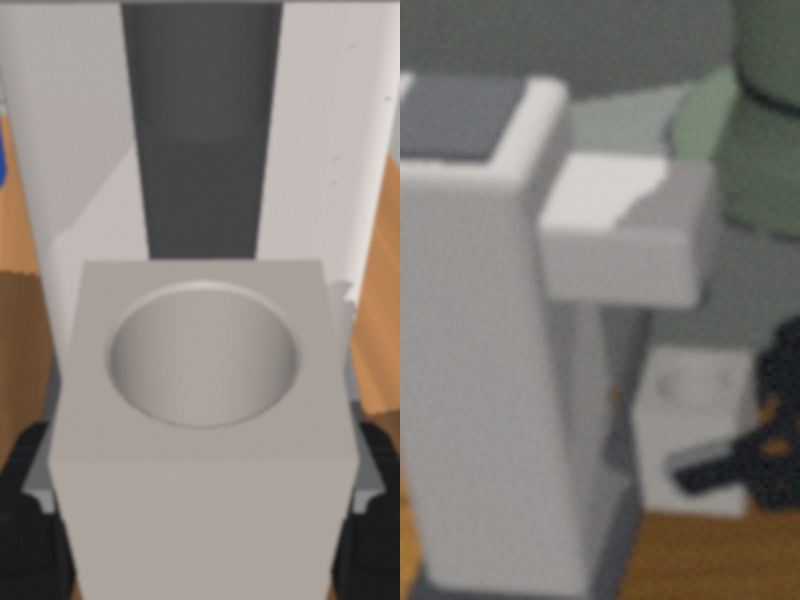

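The wrist view shows the nozzle (its end at crop 202,140) centred over the mouth line (203). The scene view shows the lever deflected and the fingers clear of the dispenser. As an independent check on the travel, I'll compare predicted bumper positions with the scene picture and locate the nozzle end.

```bash
python3 - <<'E'
from tgt import *
s=robot.get_state(); W=cam("wrist",s); S=cam("scene"); d=u(-102); l=np.cross(ez,d); M=rot(s["orientation"]); pc=s["position"]+M@PT
p=ray(W,(220+202/2,100+140/2),.255); print("nozzle near rim rel pot fwd/left mm",1e3*d@(p-pc),1e3*l@(p-pc),p)
for c in (150,245): 
    q=ray(W,(220+c/2,100+70),.255); print(1e3*l@(q-pc))
org=np.array([.516,-.186,.09]); 
a=cv2.imread("pics/s5.png"); b=cv2.imread("pics/w4.png")
F=6; x0,y0=235,215
im=cv2.resize(a[y0:y0+75,x0:x0+65],None,fx=F,fy=F,interpolation=cv2.INTER_CUBIC)
clean=im.copy()
for th,col in ((0,(255,0,0)),(.15,(0,255,255)),(.227,(0,255,0)),(.27,(0,0,255)),(.34,(255,0,255))):
    o=[]
    for r in (0,.09):
        P=org+d*(-.074+r*np.sin(th))+.022*l; P[2]=.09+.175-r*np.cos(th); o.append(((proj(S,P)-[x0,y0]+.5)*F).astype(int))
    print(th,proj(S,P)); cv2.line(im,tuple(map(int,o[0])),tuple(map(int,o[1])),col,1); cv2.circle(im,tuple(map(int,o[1])),3,col,-1)
cv2.imwrite("pics/c6.png",np.hstack([clean,im]))
E
```

```text
nozzle near rim rel pot fwd/left mm -11.348843842626083 0.5049635140397574 [ 0.5374 -0.0959  0.255 ]
6.560402526328784
-4.50079703347975
0 [268.2374 265.6862]
0.15 [260.9833 264.7543]
0.227 [257.2738 263.9626]
0.27 [255.2154 263.4298]
0.34 [251.8943 262.4256]
```

View pics/c6.png

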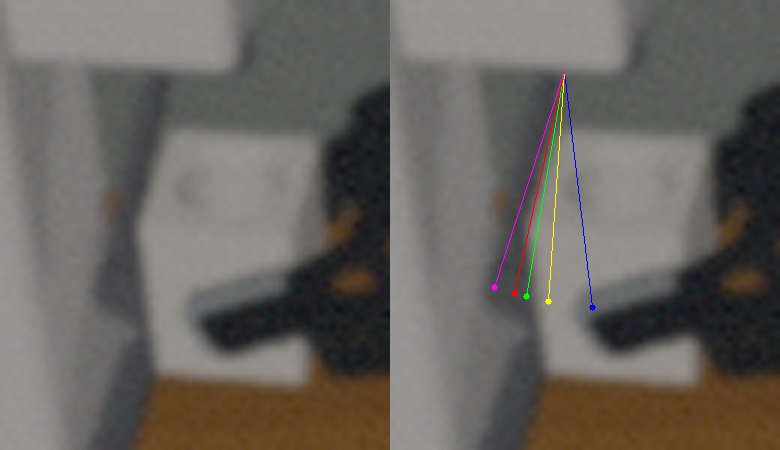

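The visible bumper end (left edge about 97 px in the crop) matches the 0.27 rad prediction. The nozzle end is within about 3 mm of the mouth's centre, and the push is steady at about 3 N. Handing in.

```bash
python3 f.py | head -1; python3 -c "
from cell import robot
print(robot.job_done())"
```

```text
9.35 F [ 0.7665  3.4769 -0.7176] along d -3.560312103261257 grip 0.5299738701245591 pot [ 0.5345 -0.1069  0.1771] fwd mm 63.753834707772604 [-0.2066  0.8597 -0.2575  1.7408  0.9669  1.6064  1.9277]
the job is handed in; nothing more can be done
None
```

I handed the job in at 9.35 s with the pot held mouth-up under the spout, its side pushing the lever back. The hand-in gave no verdict.

I picked the middle-sized block, the one lying on the crate. The close wrist view showed its hole at the end facing -x/+y. I gripped it across its sides and turned it upright.

| Last check | Result |
|---|---|
| Uprightness | within about 0.4° of vertical |
| Height | pot centre 87 mm and pot bottom 57 mm above the crate |
| Lever | about 24 of 30 mm pushed, roughly 0.27 rad; two thirds is 0.227 |
| Push force | steady at 3–3.5 N |
| Mouth under spout | nozzle on the mouth's centre line to within 1 mm sideways, about 3 mm off along the push |
| Gripper | clear of the dispenser in the last pictures |
| Bowl, jug and lid | no move went near them; not measured again at the end |

- **Lever angle:** this is inferred, not read directly. Measured distance, the visible bumper end and the mouth's position under the nozzle all agree with 0.25–0.28 rad. The force alone would not prove it, because the spring's preload is unknown.
- **Dispenser direction:** the fixed cameras put its x axis at about -99°, the wrist camera at about -103°. I used -102°, and the bumper bar then looked square to the pot.
- **Grasp force:** the wrist briefly read about 32 N while the gripper closed on the pot, then dropped to about 1 N. That is under the wrist's 120 N limit; I did not find the cause.

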